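Pry open the amplifier and lift out its module

TASK

Pry up the hinged top cover of the amplifier on the bench by working the flat blade of the pry tool into the notch under its lip, not with bare fingers, swing the cover right open, past upright, and lay the tool back down on the bench. Then take the plug-in module by its bridge handle, lift it out of the bay without tipping it, and finish while holding it steady and level in the air, its underside at least 5 cm above the top of the amplifier and touching nothing but the gripper. Leave the roll of tape, the terminal strip and the parts tray where they are.

Things in the scene. Friction and masses are not known exactly. Their poses are not given: they have to be found in the camera images.
- amp: dark steel rack amplifier fixed to the bench, 200 mm deep (x, away from the robot), 216 wide (y) plus 22 mm rack ears at the front, 88 high. Origin: centre of the underside. Front face at x = -100 mm; green sockets stand out 11 mm, 19 to 33 mm up. Top bay under the cover: x -96 to 45, |y| under 104, floor z = 5 mm, with guides 15 mm high round the module's foot, 3 mm play
- notch (a point): centre of the notch in the top of the amplifier's front wall, on the outer face: 70 mm wide (y), 14 mm high, open upwards to the cover's underside, which is 7 mm above this point. A blade goes through it level, along the amplifier's +x, into the bay under the cover
- cover (a joint): the cover's hinge, along the amplifier's y at its far side: 0 shut, grows as the lip rises, 1.57 upright, stop at 1.95. Stiff friction hinge: the cover stays at any angle it is left at; about 2 to 3 N at the lip lifts it
- cover_hinge (a point): middle of the hinge axis, level with the underside of the cover when shut: 145 mm behind the front face, 88 mm above the bench
- cover_lip (a point): middle of the lower edge of the cover's free edge, 151 mm from the hinge; when shut it overhangs the front face by 6 mm. The cover is a grey vented plate 151 x 212 x 4 mm, 0.14 kg
- module_handle (a point): centre of the handle bar of the loose plug-in module (0.3 to 0.6 kg): bar 64 mm along its x (the amplifier's x), 14 wide (y), 12 high, on two posts. The module is a dark box 84 x 64 x 38 mm, underside 65 mm and top 27 mm below this point. In the bay this point is 70 mm above the bench, 18 mm below the shut cover, 75 mm nearer the robot than the hinge
- pry_handle (a point): centre of the black handle of the pry tool, lying on the bench left or right of the amplifier: handle 90 mm long (tool's x) x 22 mm wide (y) x 24 mm high, this point 12 mm above the bench; z up. Its steel blade, 70 mm long, 16 mm wide, 2.5 mm thick, flat (level), runs on along +x at mid height. 0.09 kg
- pry_tip (a point): end of the pry blade, mid-thickness, 115 mm from the handle's centre along the tool's +x
- tape: bystander: black roll of tape lying flat, 90 mm across, 24 mm high, origin centre of the underside
- strip: bystander: green terminal strip 22 x 76 x 18 mm, origin centre of the underside
- tray: bystander: grey open parts tray 100 x 140 x 30 mm, origin centre of the underside
Mind the look-alikes: they are no part of the job. Of the things like the part that bears pry_handle, leave any that is purple; of the rest the smaller one is meant.

How it is judged:
On the way, in this order (a step that is already met when the one before it is completed fails the run):
1. the cover is being pried up by the blade (value of joint cover above 0.1 rad and contact force between pry and cover above 0.2 N and contact force between the fingers and cover below 0.2 N), for 0.1 s.
2. the cover is open past upright and the tool lies on the bench, let go (value of joint cover above 1.5 rad and height (world z) of each of pry_handle, pry_tip below 0.03 m and contact force between the fingers and pry below 0.1 N), for 0.2 s.
At the end, for the whole second after the job is handed in: module held by the gripper, handle above 198 mm (underside 45 mm over the amplifier), tilt under 0.12 rad, under 20 mm/s and 0.15 rad/s, touching neither amplifier, cover nor tool; cover beyond 1.5 rad; pry tool on the bench outside the amplifier, handle centre and tip below 30 mm (height (world z) of module_handle above 0.198 m and angle between module_handle's own z axis and vertical below 0.12 rad and linear speed of module below 0.02 m/s and angular speed of module below 0.15 rad/s and contact force between module and the fingers above 1 N and contact force between module and amp below 0.05 N and contact force between module and pry below 0.05 N and value of joint cover above 1.5 rad and height (world z) of each of pry_handle, pry_tip below 0.03 m and (x of pry_handle in the frame of amp below -0.1 m or x of pry_handle in the frame of amp above 0.1 m or y of pry_handle in the frame of amp below -0.108 m or y of pry_handle in the frame of amp above 0.108 m)); the arm keeps its last pose, push and grip.
It fails at once if the cover is raised with the fingers instead of the blade (contact force between the fingers and cover above 1 N and value of joint cover between 0.05 and 0.35 rad).
It fails at once if the module is tipped by more than 0.35 rad (angle between module_handle's own z axis and vertical above 0.35 rad).
It fails at once if the tape, strip or tray is moved by more than 30 mm (distance of any of tape, strip, tray from where it was at the start of the episode above 0.03 m).
It also fails if it takes over 67 s, if anything falls off the work surface, if the arm or the gripper's body presses on something with over 40 N, if the wrist force passes 120 N, or if a joint passes its speed limit or range.

ROBOT

A 7-joint arm with a two-finger parallel gripper is mounted at the origin on the work surface. World frame = base frame: x ahead of the robot, y to its left, z up, the work surface at z = 0. Lengths are in m, angles in rad, forces in N, time in s.
With the tool pointing down it reaches from about 0.4 to 0.85 m from the base axis. Payload 10.4 kg.
Tool frame: the origin (TCP) lies at the very end of the fingers, on their centre line; the grasp point (between the pads) lies 19 mm behind it; z points along the fingers, y is the direction in which the jaws open and shut (so a half turn about z gives the same grasp; the last joint's range is limited). The gripper opens to 85 mm and grips with 20 to 120 N. Pads are 22 mm wide; open, the fingers measure 114 mm over their backs; the gripper's body (76 mm by 85 mm) begins 54 mm behind the grasp point. The pads swing forward as they close: fully open they stand 13 mm farther back than shut.
Start: joints at [1.139, 0.332, -0.065, 1.46, 0.022, 1.35, -0.088], TCP at [0.248, -0.574, 0.231] pointing down, gripper open.
Joint ranges: [-2.6, 2.6], [-0.5, 2.12], [-1.47, 1.34], [0.16, 2.42], [-1.27, 4.41], [0.06, 2.06], [-2.6, 2.6]. Speed limits (rad/s): [2.22, 2.22, 2.79, 2.79, 3.14, 3.14, 3.14].

INTERFACE

Orientations are given as a unit quaternion [x, y, z, w].
In Python, from workcell import get_obs, camera, camera_info, hand_in gives the robot as it stands.
- The arm moves only by the tool move_arm, never from a script. Its argument "moves" is a list of rows, each a list of 3 entries, a list of its own where there are three numbers: the shift along the tool's x, y, z in units of 25 mm (1.0 is 25 mm), then the turn, a rotation vector about the tool's x, y, z in degrees, then the opening, from 0 (shut) to 1 (fully open). A call has 1 to 5 rows; each row shifts and turns the commanded pose from where the row before left it, along the tool's axes as they then stand; what a row does not reach is not made up. A row lasts 1/8 s, in which the tool goes at most 62.5 mm and 10.7 degrees, less where a joint would pass 70% of its speed; a pose out of reach is approached as far as the arm can. A call is refused whole if a number of a shift passes 1 or a number of a turn 10.7, either way. A call with a gripper value outside its range is refused whole. The fingers move at their own pace and stop on an object; "squeeze" is the grip in N (left out, the last holds). Time passes only in rows, so rows that do not move let the fingers close. It gives the time, the measured TCP pose, the force and the opening at its end, in the units of the state.
- get_obs(): the state, without advancing time (a new reading comes with each control period).
- camera(name): name is "side" or "top" or "wrist"; returns the picture (384x512x3 uint8, red, green, blue); there is no depth.
- camera_info(name): a dict with "fx", "fy", "cx", "cy" (pixels), "origin" and "rotation" of the camera in the world. Camera axes: x right, y down, z forward; pixel columns grow to the right and rows downward; lengths in m; the calibration is good to about 2 mm. A picture is of the moment at which its call begins: read the wrist's pose just before it. camera_info takes no time and is no camera call; for the wrist camera it gives the pose at the moment of the call.
- hand_in(): hands the job in, once; it reports no verdict.
The state is a dict: "clock": time; "joint_pos": joint angles; "joint_velocities": joint speeds; "tau": joint torques, N m; "position": TCP position; "ee_rot": TCP orientation; "ft_force": force on the tool from outside, world axes, zero at the start; "torque": the same for the moment, N m; "grip_width": opening from 0.0 (shut) to 1.0 (fully open).
Only numpy, scipy, OpenCV 4.12 (cv2) and the standard library are available. Lean on these libraries where they do the work, as an engineer would, in place of code of your own. Each camera call takes 0.05 s, during which the arm holds its last target. There are 200 camera calls.

## Working session

There is one attempt and no reset: what is moved stays moved. The work goes in short steps, Python scripts to look and compute and a tool call to move; the robot and the scene stay as the last step left them, time stands still between calls to the robot, and variables do not carry over. Pictures are saved under pics/ and viewed, about 8 in all and at most 12, crops included, and the job is handed in when it is done.

Besides the shell and the picture viewer there is one more tool, called after ">>>" by a JSON object that holds its "api" and its "payload", one argument or row to a line. move_arm: Moves the arm, as the interface text tells. Its arguments: {"type":"object","properties":{"moves":{"type":"array","items":{"type":"array"}},"squeeze":{"type":"number"}},"required":["moves"]}

```bash
mkdir -p pics; ls; python3 - <<'E'
from workcell import *
import cv2
o=get_obs();print(o)
for n in("top","side"):
    im=camera(n);cv2.imwrite(f"pics/{n}0.png",im[:,:,::-1]);i=camera_info(n);print(n,i)
E
```

```text
pics
{'clock': 0.0, 'joint_pos': array([ 1.13938802,  0.33289787, -0.06468895,  1.46096575,  0.02157857,
        1.3498817 , -0.08848352]), 'joint_velocities': array([ 4.11446995e-04, -1.04458623e-03,  1.48296994e-05,  4.16165883e-04,
       -1.11346040e-03,  1.03743490e-03,  7.37645082e-04]), 'tau': array([-1.13170918e-03, -6.25446153e+01,  4.89578792e-02, -3.91614461e+01,
        1.62538775e-02,  9.78143566e-03,  1.90987595e-05]), 'position': array([ 0.2482911 , -0.57314863,  0.23048799]), 'ee_rot': array([ 9.79179528e-01,  2.02994876e-01, -1.72425817e-04, -7.08426865e-04]), 'ft_force': array([ 0.15950274, -0.34737318, -0.2419595 ]), 'torque': array([-0.00568284,  0.02847623, -0.07772524]), 'grip_width': 1.0028775086353416}
top {'fx': 388.02648153812396, 'fy': 388.02648153812396, 'cx': 252.70978529799777, 'cy': 189.07320892891383, 'origin': array([ 0.3310008 , -0.01939131,  1.27351352]), 'rotation': array([-0.70474257,  0.70482548, -0.06484762,  0.04851538])}
side {'fx': 432.7584801544127, 'fy': 432.7584801544127, 'cx': 252.53034828546822, 'cy': 186.52929891877608, 'origin': array([-0.0830143 ,  0.58404878,  0.97035199]), 'rotation': array([-0.34800506,  0.85951023, -0.34774633,  0.13858978])}
```

View pics/top0.png

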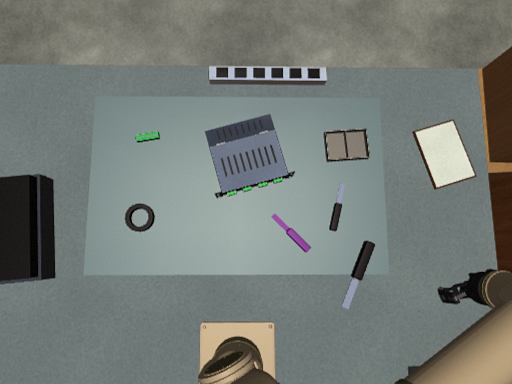

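View pics/side0.png

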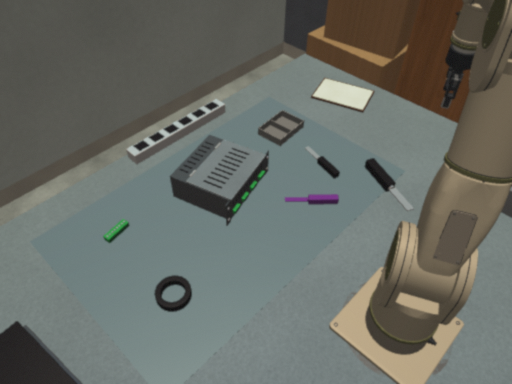

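```bash
cat > h.py <<'E'
from workcell import *
import numpy as np, cv2
from scipy.spatial.transform import Rotation as R
def ray(info,px):
    px=np.atleast_2d(px).astype(float)
    d=np.c_[(px[:,0]-info['cx'])/info['fx'],(px[:,1]-info['cy'])/info['fy'],np.ones(len(px))]
    rot=np.array(info['rotation']); r=R.from_quat(rot) if rot.size==4 else R.from_matrix(rot)
    return np.array(info['origin']),r.apply(d)
def plane(info,px,z):
    o,d=ray(info,px); return o+d*((z-o[2])/d[:,2])[:,None]
def proj(info,P):
    rot=np.array(info['rotation']); r=R.from_quat(rot) if rot.size==4 else R.from_matrix(rot)
    c=r.inv().apply(np.atleast_2d(P)-info['origin'])
    return np.c_[c[:,0]/c[:,2]*info['fx']+info['cx'],c[:,1]/c[:,2]*info['fy']+info['cy']]
def two(i1,p1,i2,p2):
    A=np.zeros((3,3));b=np.zeros(3)
    for i,p in((i1,p1),(i2,p2)):
        o,d=ray(i,p);d=d[0]/np.linalg.norm(d[0]);M=np.eye(3)-np.outer(d,d);A+=M;b+=M@o
    return np.linalg.solve(A,b)
E
python3 - <<'E'
from h import *
it=camera_info("top")
print(R.from_quat(it['rotation']).as_matrix().round(3))
im=cv2.imread("pics/top0.png")
hsv=cv2.cvtColor(im,cv2.COLOR_BGR2HSV)
# tool
sub=np.zeros(im.shape[:2],bool);sub[175:236,322:352]=1
blk=(im.max(2)<70)&sub
n,l,st,c=cv2.connectedComponentsWithStats(blk.astype(np.uint8));k=1+st[1:,4].argmax();print(st[k],c[k])
r=cv2.minAreaRect(np.argwhere(l==k)[:,::-1].astype(np.float32));print(r)
print(plane(it,cv2.boxPoints(r),0.024).round(4))
bl=sub&(im[:,:,0].astype(int)-im[:,:,1]>20)&(im.max(2)>110)
p=np.argwhere(bl)[:,::-1].astype(np.float32);r2=cv2.minAreaRect(p);print(len(p),r2);print(plane(it,cv2.boxPoints(r2),0.012).round(4))
H=plane(it,c[k],0.020)[0];print("handle",H,"blade",plane(it,p.mean(0),.012))
# green sockets top
g=(im[:,:,1].astype(int)-im[:,:,2]>70)
n,l,st,c=cv2.connectedComponentsWithStats(g.astype(np.uint8));
for k in range(1,n): print("green",st[k],c[k].round(1),plane(it,c[k],.03)[0].round(4))
a=cv2.resize(im[105:205,195:305],None,fx=5,fy=5,interpolation=cv2.INTER_CUBIC)
cv2.imwrite("pics/c1.png",a)
E
```

```text
[[-0.002 -0.987  0.16 ]
 [-1.    -0.002 -0.023]
 [ 0.023 -0.16  -0.987]]
[329 203  13  28 206] [335.2038835  216.40776699]
((335.15118408203125, 216.53182983398438), (7.519382476806641, 27.244882583618164), 11.888657569885254)
[[ 0.4031 -0.2932  0.024 ]
 [ 0.4897 -0.3145  0.024 ]
 [ 0.4846 -0.3384  0.024 ]
 [ 0.3981 -0.3169  0.024 ]]
69 ((340.0902099609375, 192.9121856689453), (3.911210060119629, 18.648090362548828), 12.094757080078125)
[[ 0.4939 -0.3239  0.012 ]
 [ 0.5549 -0.3392  0.012 ]
 [ 0.5522 -0.3518  0.012 ]
 [ 0.4912 -0.3364  0.012 ]]
handle [ 0.44437366 -0.31684759  0.02      ] blade [[ 0.52353654 -0.3381474   0.012     ]]
green [136 131  23  10 124] [147.  136.1] [0.7089 0.3002 0.03  ]
green [274 177   8   6  30] [277.5 179.6] [ 0.5637 -0.1293  0.03  ]
green [258 182   9   5  32] [261.9 184. ] [ 0.5492 -0.0784  0.03  ]
green [243 186   9   5  30] [246.9 188.2] [ 0.5353 -0.0297  0.03  ]
green [227 190   9   6  32] [231.2 192.5] [0.5211 0.0214 0.03  ]
```

View pics/c1.png

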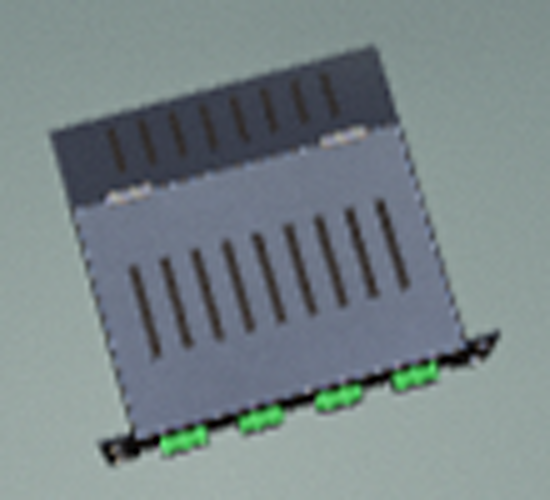

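```bash
python3 - <<'E'
from h import *
it=camera_info("top")
f=lambda x,y:np.array([195+x/5-.4,105+y/5-.4])
q=[("RL",(52,132),.088,(100,108)),("RR",(376,46),.088,(100,-108)),("LL",(133,438),.092,(-106,106)),("LR",(466,345),.092,(-106,-106)),("HL",(77,208),.092,(45,106)),("HR",(400,126),.092,(45,-106))]
W=[];M=[]
for n,p,z,m in q:
    w=plane(it,f(*p),z)[0];print(n,w.round(4));W.append(w[:2]);M.append(np.array(m)/1e3)
for s in (plane(it,[[277.5,179.6],[261.9,184],[246.9,188.2],[231.2,192.5]],.029)): pass
W=np.array(W);M=np.array(M)
c=W.mean(0);Mc=M.mean(0)
Hm=(M-Mc).T@(W-c);yaw=np.arctan2(Hm[0,1]-Hm[1,0],Hm[0,0]+Hm[1,1])
Rm=np.array([[np.cos(yaw),-np.sin(yaw)],[np.sin(yaw),np.cos(yaw)]])
t=c-Rm@Mc;print("amp",t,yaw);print("res",(W-(M@Rm.T+t)).round(4))
s=plane(it,[[277.5,179.6],[261.9,184],[246.9,188.2],[231.2,192.5]],.028)[:,:2];print("sockets in amp",((s-t)@Rm).round(4))
for n,m in(("notch",(-.1,0)),("mod",(-.03,0)),("hinge",(.045,0))):print(n,Rm@m+t)
o=get_obs();i=camera_info("wrist");T=R.from_quat(o['ee_rot'])
print(T.as_matrix().round(3));print("wristcam in tool",T.inv().apply(i['origin']-o['position']),(T.inv()*R.from_quat(i['rotation'])).as_matrix().round(3),i['fx'])
E
```

```text
RL [0.7088 0.1035 0.088 ]
RR [ 0.767  -0.1022  0.088 ]
LL [0.5124 0.05   0.092 ]
LR [ 0.5713 -0.1563  0.092 ]
HL [0.6582 0.0866 0.092 ]
HR [ 0.7126 -0.1167  0.092 ]
amp [ 0.64252039 -0.02597359] 0.26962583681552754
res [[-0.0013 -0.0012]
 [-0.0006  0.0012]
 [ 0.0003  0.002 ]
 [ 0.0027  0.0001]
 [ 0.0005 -0.0016]
 [-0.0015 -0.0005]]
sockets in amp [[-0.1031 -0.079 ]
 [-0.1037 -0.0258]
 [-0.1041  0.025 ]
 [-0.1042  0.0779]]
notch [ 0.54613333 -0.05261067]
mod [ 0.61360428 -0.03396472]
hinge [ 0.68589457 -0.01398691]
[[ 0.918  0.398 -0.001]
 [ 0.398 -0.918  0.001]
 [-0.    -0.001 -1.   ]]
wristcam in tool [ 0.06630429  0.00126737 -0.14292509] [[ 0.    -0.965 -0.263]
 [ 1.     0.     0.001]
 [-0.001 -0.263  0.965]] 316.74440107228963
```

>>> {"api": "move_arm", "payload": {
  "moves": [
    [[0,0,1],[0,0,9.45],1],
    [[0,0,1],[0,0,9.45],1],
    [[0,0,1],[0,0,9.45],1],
    [[0,0,1],[0,0,9.45],1]
  ],
  "squeeze": 110
}}

```text
clock: 0.6
position: [0.2483, -0.5732, 0.1301]
ee_rot: [0.992, -0.128, -0.0, -0.0]
ft_force: [0.2, -0.3, -0.1]
grip_width: 1.001
```

>>> {"api": "move_arm", "payload": {
  "moves": [
    [[0.45,-1,0],[0,0,0],1],
    [[0.45,-1,0],[0,0,0],1],
    [[0.45,-1,0],[0,0,0],1],
    [[0.45,-1,0],[0,0,0],1],
    [[0.45,-1,0],[0,0,0],1]
  ]
}}

```text
clock: 1.23
position: [0.3343, -0.4655, 0.131]
ee_rot: [0.992, -0.125, -0.0, -0.0]
ft_force: [0.6, -0.7, -0.7]
grip_width: 0.996
```

>>> {"api": "move_arm", "payload": {
  "moves": [
    [[0.45,-1,0],[0,0,0],1],
    [[0.45,-1,0],[0,0,0],1],
    [[0.45,-1,0],[0,0,0],1],
    [[0.45,-1,0],[0,0,0],1],
    [[0.45,-1,0],[0,0,0],1]
  ]
}}

```text
clock: 1.85
position: [0.4198, -0.3584, 0.131]
ee_rot: [0.992, -0.125, -0.0, -0.0]
ft_force: [-0.3, -0.4, 0.3]
grip_width: 0.997
```

>>> {"api": "move_arm", "payload": {
  "moves": [
    [[0.45,-1,0],[0,0,0],1],
    [[0.45,-0.9,0],[0,0,0],1],
    [[0,0,0],[0,0,0],1],
    [[0,0,0],[0,0,0],1]
  ]
}}

```text
clock: 2.35
position: [0.4524, -0.3195, 0.1311]
ee_rot: [0.992, -0.125, -0.0, 0.0]
ft_force: [0.7, -0.1, 0.9]
grip_width: 1.003
```

```bash
cat >> h.py <<'E'
def wrist(name):
    o=get_obs();i=camera_info("wrist");im=camera("wrist")[:,:,::-1].copy();cv2.imwrite(f"pics/{name}.png",im);return o,i,im
E
python3 - <<'E'
from h import *
o,i,im=wrist("w1")
print(2*np.arctan2(o['ee_rot'][1],o['ee_rot'][0]))
H=np.array([.444,-.3165]);u=np.array([np.cos(-.25),np.sin(-.25)])
print(proj(i,np.r_[H,.012]),proj(i,np.r_[H+u*.115,.012]),proj(i,o['position']))
E
```

```text
-0.2515641515064264
[[248.43680504 197.53246041]] [[247.93501317  53.27267861]] [[248.33080173 247.81698488]]
```

View pics/w1.png

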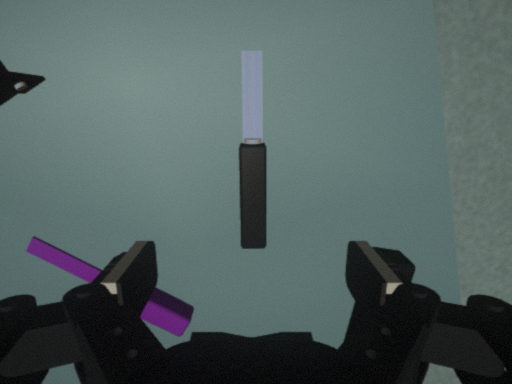

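>>> {"api": "move_arm", "payload": {
  "moves": [
    [[0,0.05,1],[0,0,0],1],
    [[0,0,1],[0,0,0],1],
    [[0,0,1],[0,0,0],0.8],
    [[0,0,1],[0,0,0],0.6],
    [[0,0,1],[0,0,0],0.5]
  ]
}}

```text
clock: 3.02
position: [0.4519, -0.3212, 0.0055]
ee_rot: [0.992, -0.126, -0.0, 0.0]
ft_force: [0.3, 0.5, -0.5]
grip_width: 0.497
```

>>> {"api": "move_arm", "payload": {
  "moves": [
    [[0,0,0],[0,0,0],0.4],
    [[0,0,0],[0,0,0],0],
    [[0,0,0],[0,0,0],0],
    [[0,0,0],[0,0,0],0],
    [[0,0,0],[0,0,0],0]
  ]
}}

```text
clock: 3.65
position: [0.4533, -0.3206, 0.0073]
ee_rot: [0.992, -0.125, 0.001, 0.0]
ft_force: [-1.5, 0.6, 6.4]
grip_width: 0.229
```

>>> {"api": "move_arm", "payload": {
  "moves": [
    [[0,0,0],[0,0,0],0],
    [[0,0,-0.5],[0,0,0],0],
    [[0,0,-1],[0,0,0],0],
    [[0,0,-1],[0,0,0],0],
    [[0,0,-0.5],[0,0,0],0]
  ]
}}

```text
clock: 4.28
position: [0.4534, -0.3204, 0.0832]
ee_rot: [0.992, -0.125, 0.001, 0.0]
ft_force: [0.2, 0.3, -0.4]
grip_width: 0.227
```

>>> {"api": "move_arm", "payload": {
  "moves": [
    [[0,0,0],[0,0,-10],0],
    [[0,0,0],[0,0,-10],0],
    [[0,0,0],[0,0,-10],0],
    [[0,-0.5,0],[0,0,0],0]
  ]
}}

```text
clock: 4.78
position: [0.449, -0.3081, 0.0811]
ee_rot: [0.991, 0.135, -0.0, -0.0]
ft_force: [0.4, 0.2, -0.2]
grip_width: 0.228
```

>>> {"api": "move_arm", "payload": {
  "moves": [
    [[0.1,-1,0],[0,0,0],0],
    [[0.1,-1,0],[0,0,0],0],
    [[0.1,-1,0],[0,0,0],0],
    [[0.1,-1,0],[0,0,0],0],
    [[0.1,-1,0],[0,0,0],0]
  ]
}}

```text
clock: 5.4
position: [0.4271, -0.1826, 0.0812]
ee_rot: [0.991, 0.134, -0.0, -0.0]
ft_force: [0.9, 0.4, -1.3]
grip_width: 0.226
```

>>> {"api": "move_arm", "payload": {
  "moves": [
    [[0.1,-1,0],[0,0,0],0],
    [[0.05,-1,0],[0,0,0],0],
    [[0,-1,0],[0,0,0],0],
    [[0,-0.8,0],[0,0,0],0],
    [[0,0,0],[0,0,0],0]
  ]
}}

```text
clock: 6.02
position: [0.4054, -0.0905, 0.0814]
ee_rot: [0.991, 0.136, -0.0, 0.0]
ft_force: [-0.0, -1.2, -1.3]
grip_width: 0.227
```

```bash
python3 - <<'E'
from h import *
o,i,im=wrist("w2")
print(o['position'],2*np.arctan2(o['ee_rot'][1],o['ee_rot'][0]))
s=camera("side")[:,:,::-1];cv2.imwrite("pics/s2.png",s)
c=cv2.resize(s[110:260,150:350],None,fx=3,fy=3,interpolation=cv2.INTER_CUBIC)
cv2.imwrite("pics/m2.png",np.hstack([cv2.resize(im,(400,300)),cv2.resize(c,(400,300))]))
E
```

```text
[ 0.4054222  -0.09051644  0.08135936] 0.2728564410056592
```

View pics/m2.png

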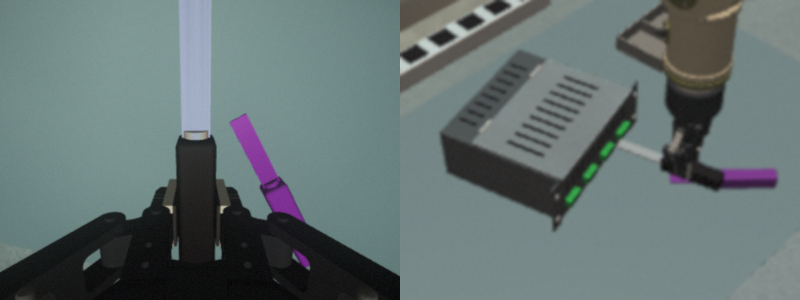

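```bash
python3 - <<'E'
from h import *
i=camera_info("side");s=cv2.imread("pics/s2.png")
o=get_obs();a=.2729;u=np.array([np.cos(a),np.sin(a),0])
L=.1055
for z in(.08,.086,.092):print(z,proj(i,np.r_[o['position'][:2],z]+u*L))
print(proj(i,[.546,-.0526,.081]))
c=cv2.resize(s[165:205,240:300],None,fx=12,fy=12,interpolation=cv2.INTER_CUBIC);cv2.imwrite("pics/c3.png",c)
E
```

```text
0.08 [[260.05519132 182.22872678]]
0.086 [[260.08921391 180.76571206]]
0.092 [[260.12347338 179.29251146]]
[[247.84915116 177.36741004]]
```

View pics/c3.png

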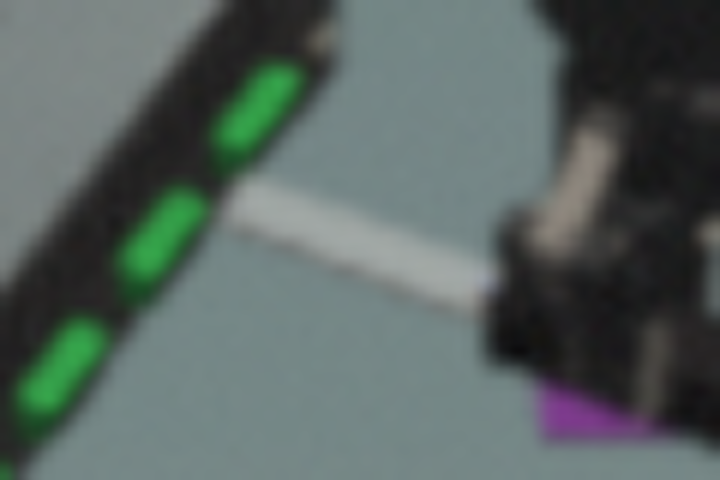

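>>> {"api": "move_arm", "payload": {
  "moves": [
    [[0,0,0.22],[0,0,0],0],
    [[0.6,0,0],[0,0,0],0],
    [[0.6,0,0],[0,0,0],0],
    [[0.4,0,0],[0,0,0],0],
    [[0,0,0],[0,0,0],0]
  ]
}}

```text
clock: 6.75
position: [0.4452, -0.0805, 0.0757]
ee_rot: [0.991, 0.136, 0.0, -0.0]
ft_force: [0.8, 0.1, -0.6]
grip_width: 0.225
```

>>> {"api": "move_arm", "payload": {
  "moves": [
    [[0.4,0,0],[0,0,0],0],
    [[0.4,0,0],[0,0,0],0],
    [[0.4,0,0],[0,0,0],0],
    [[0,0,0],[0,0,0],0]
  ]
}}

```text
clock: 7.25
position: [0.474, -0.0725, 0.0758]
ee_rot: [0.991, 0.136, 0.0, -0.0]
ft_force: [0.4, -0.3, -1.1]
grip_width: 0.228
```

>>> {"api": "move_arm", "payload": {
  "moves": [
    [[0.03,0,-0.33],[0,0,0],0],
    [[0.03,0,-0.33],[0,0,0],0],
    [[0.03,0,-0.33],[0,0,0],0],
    [[0.03,0,-0.33],[0,0,0],0],
    [[0.04,0,-0.33],[0,0,0],0]
  ]
}}

```text
clock: 7.88
position: [0.4775, -0.0718, 0.1178]
ee_rot: [0.991, 0.136, 0.0, 0.0]
ft_force: [-0.4, 0.0, -3.2]
grip_width: 0.225
```

```bash
python3 - <<'E'
from h import *
s=camera("side")[:,:,::-1]
cv2.imwrite("pics/s3.png",cv2.resize(s[80:270,130:360],None,fx=2.6,fy=2.6,interpolation=cv2.INTER_CUBIC))
E
```

```text
(no output)
```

View pics/s3.png

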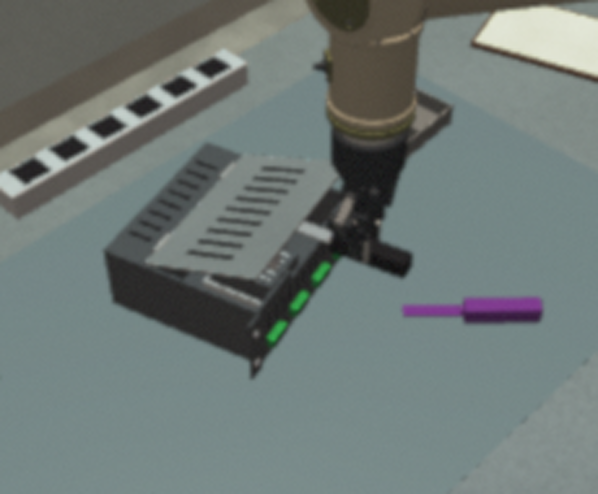

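>>> {"api": "move_arm", "payload": {
  "moves": [
    [[0.13,0,-0.31],[0,0,0],0],
    [[0.14,0,-0.31],[0,0,0],0],
    [[0.16,0,-0.31],[0,0,0],0],
    [[0.17,0,-0.31],[0,0,0],0]
  ]
}}

```text
clock: 8.43
position: [0.492, -0.0677, 0.1486]
ee_rot: [0.991, 0.136, 0.0, 0.0]
ft_force: [0.5, 0.2, -2.7]
grip_width: 0.228
```

>>> {"api": "move_arm", "payload": {
  "moves": [
    [[0.22,0,-0.26],[0,0,0],0],
    [[0.23,0,-0.25],[0,0,0],0],
    [[0.24,0,-0.25],[0,0,0],0],
    [[0.25,0,-0.24],[0,0,0],0]
  ]
}}

```text
clock: 8.93
position: [0.5147, -0.0613, 0.1734]
ee_rot: [0.991, 0.136, 0.0, 0.0]
ft_force: [-0.8, -0.2, -2.5]
grip_width: 0.23
```

>>> {"api": "move_arm", "payload": {
  "moves": [
    [[0.28,0,-0.2],[0,0,0],0],
    [[0.3,0,-0.18],[0,0,0],0],
    [[0.3,0,-0.16],[0,0,0],0],
    [[0.32,0,-0.14],[0,0,0],0]
  ]
}}

```text
clock: 9.43
position: [0.5436, -0.0532, 0.1903]
ee_rot: [0.991, 0.136, 0.0, -0.0]
ft_force: [-0.5, 0.7, -2.5]
grip_width: 0.227
```

```bash
python3 - <<'E'
from h import *
s=camera("side")[:,:,::-1]
cv2.imwrite("pics/s4.png",cv2.resize(s[80:270,130:360],None,fx=2.6,fy=2.6,interpolation=cv2.INTER_CUBIC))
E
```

```text
(no output)
```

View pics/s4.png

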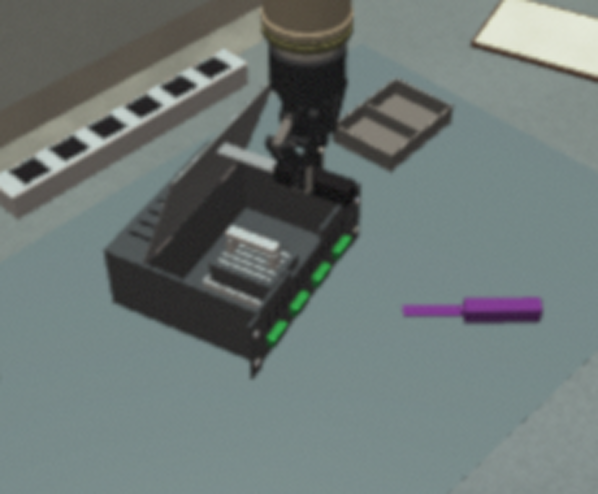

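>>> {"api": "move_arm", "payload": {
  "moves": [
    [[0.35,0,-0.11],[0,0,0],0],
    [[0.35,0,-0.09],[0,0,0],0],
    [[0.35,0,-0.07],[0,0,0],0],
    [[0.35,0,-0.04],[0,0,0],0]
  ]
}}

```text
clock: 9.98
position: [0.5774, -0.0438, 0.1978]
ee_rot: [0.991, 0.136, -0.0, -0.0]
ft_force: [-1.3, 0.6, -2.0]
grip_width: 0.227
```

>>> {"api": "move_arm", "payload": {
  "moves": [
    [[0.35,0,0],[0,0,0],0],
    [[0.35,0,0],[0,0,0],0],
    [[0.35,0,0],[0,0,0],0],
    [[0.35,0,0.02],[0,0,0],0],
    [[0,0,0],[0,0,0],0]
  ]
}}

```text
clock: 10.6
position: [0.6112, -0.0342, 0.1973]
ee_rot: [0.991, 0.136, 0.0, -0.0]
ft_force: [-0.7, -0.1, -0.7]
grip_width: 0.228
```

>>> {"api": "move_arm", "payload": {
  "moves": [
    [[-0.7,0,0],[0,0,0],0],
    [[-1,0,0],[0,0,0],0],
    [[-1,0,0],[0,0,0],0],
    [[-1,0,0],[0,0,0],0],
    [[-1,0,0],[0,0,0],0]
  ]
}}

```text
clock: 11.22
position: [0.4967, -0.0664, 0.1976]
ee_rot: [0.991, 0.136, 0.001, 0.0]
ft_force: [-0.4, -0.3, -0.7]
grip_width: 0.222
```

```bash
python3 - <<'E'
from h import *
s=camera("side")[:,:,::-1];o,i,w=wrist("w5")
print(o['position'],o['ee_rot'])
a=cv2.resize(s[60:270,130:384],(400,330));b=cv2.resize(w,(400,330))
cv2.imwrite("pics/s5.png",np.hstack([a,b]))
E
```

```text
[ 0.49446224 -0.06756017  0.19757095] [ 9.90809589e-01  1.35262626e-01 -3.16873931e-04  5.28321300e-04]
```

View pics/s5.png

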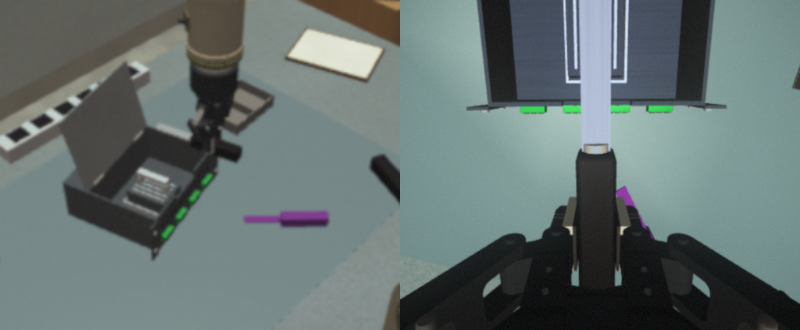

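>>> {"api": "move_arm", "payload": {
  "moves": [
    [[-0.43,0.93,0.4],[0,0,0],0],
    [[-0.43,0.93,0.4],[0,0,0],0],
    [[-0.43,0.93,0.4],[0,0,0],0],
    [[-0.43,0.93,0.4],[0,0,0],0],
    [[-0.43,0.93,0.4],[0,0,0],0]
  ]
}}

```text
clock: 11.95
position: [0.4775, -0.1934, 0.1473]
ee_rot: [0.991, 0.136, 0.001, 0.0]
ft_force: [0.9, 0.3, -0.1]
grip_width: 0.224
```

>>> {"api": "move_arm", "payload": {
  "moves": [
    [[-0.43,0.93,0.4],[0,0,0],0],
    [[-0.43,0.93,0.4],[0,0,0],0],
    [[-0.43,0.93,0.4],[0,0,0],0],
    [[-0.43,0.93,0.4],[0,0,0],0],
    [[-0.43,0.93,0.4],[0,0,0],0]
  ]
}}

```text
clock: 12.58
position: [0.4571, -0.32, 0.0972]
ee_rot: [0.991, 0.136, 0.0, 0.0]
ft_force: [0.6, 0.3, -1.0]
grip_width: 0.228
```

>>> {"api": "move_arm", "payload": {
  "moves": [
    [[0,0,0],[0,0,10],0],
    [[0,0,0],[0,0,10],0],
    [[0,0,0],[0,0,10],0],
    [[0,0,1],[0,0,0],0],
    [[0,0,1],[0,0,0],0]
  ]
}}

```text
clock: 13.2
position: [0.4575, -0.3193, 0.0471]
ee_rot: [0.992, -0.125, 0.001, 0.0]
ft_force: [-0.2, 0.2, -0.7]
grip_width: 0.228
```

>>> {"api": "move_arm", "payload": {
  "moves": [
    [[0,0,0.6],[0,0,0],0],
    [[0,0,0.4],[0,0,0],0],
    [[0,0,0.3],[0,0,0],0],
    [[0,0,0],[0,0,0],0],
    [[0,0,0],[0,0,0],0]
  ]
}}

```text
clock: 13.82
position: [0.4568, -0.3193, 0.0154]
ee_rot: [0.992, -0.125, 0.0, 0.0]
ft_force: [-0.7, -0.2, -1.9]
grip_width: 0.226
```

>>> {"api": "move_arm", "payload": {
  "moves": [
    [[0,0,0.1],[0,0,0],0],
    [[0,0,0.1],[0,0,0],0],
    [[0,0,0.1],[0,0,0],0],
    [[0,0,0],[0,0,0],0]
  ]
}}

```text
clock: 14.32
position: [0.4564, -0.3191, 0.0073]
ee_rot: [0.992, -0.125, 0.0, 0.0]
ft_force: [-0.4, -0.2, -0.5]
grip_width: 0.226
```

>>> {"api": "move_arm", "payload": {
  "moves": [
    [[0,0,0],[0,0,0],0.3],
    [[0,0,0],[0,0,0],0.6],
    [[0,0,0],[0,0,0],0.8],
    [[0,0,0],[0,0,0],0.8],
    [[0,0,-0.5],[0,0,0],0.8]
  ]
}}

```text
clock: 14.95
position: [0.4558, -0.3186, 0.0195]
ee_rot: [0.992, -0.125, -0.001, -0.0]
ft_force: [0.0, -0.8, 0.8]
grip_width: 0.797
```

>>> {"api": "move_arm", "payload": {
  "moves": [
    [[0,0,-1],[0,0,0],0.8],
    [[0,0,-1],[0,0,0],0.8],
    [[0,0,-1],[0,0,0],0.8],
    [[0,0,-1],[0,0,0],0.8],
    [[0,0,-1],[0,0,0],0.8]
  ]
}}

```text
clock: 15.58
position: [0.4565, -0.319, 0.1467]
ee_rot: [0.992, -0.125, 0.0, 0.0]
ft_force: [-0.2, -0.6, -0.1]
grip_width: 0.8
```

>>> {"api": "move_arm", "payload": {
  "moves": [
    [[0,0,-1],[0,0,0],0.8],
    [[0,0,-1],[0,0,0],0.8],
    [[0,0,-1],[0,0,0],0.8],
    [[0,0,0],[0,0,0],0.8]
  ]
}}

```text
clock: 16.08
position: [0.4573, -0.3195, 0.2227]
ee_rot: [0.992, -0.125, 0.002, 0.001]
ft_force: [1.0, -0.2, 0.1]
grip_width: 0.799
```

```bash
python3 - <<'E'
from h import *
s=camera("side")[:,:,::-1];o,i,w=wrist("w6");t=camera("top")[:,:,::-1]
cv2.imwrite("pics/s6f.png",s);cv2.imwrite("pics/t6f.png",t)
print(o['position'],o['ee_rot'])
a=cv2.resize(s[60:270,130:384],(400,330));b=cv2.resize(t[95:240,195:371],(400,330),interpolation=cv2.INTER_CUBIC)
cv2.imwrite("pics/s6.png",np.hstack([a,b]))
E
```

```text
[ 0.45670602 -0.31920767  0.22105811] [ 9.92139704e-01 -1.25130348e-01  9.81950253e-04  4.89268007e-04]
```

View pics/s6.png

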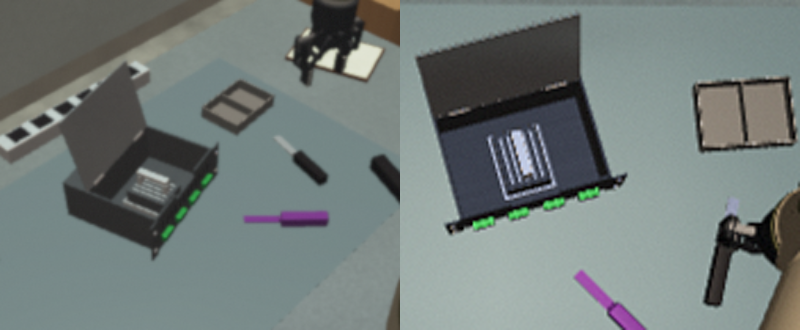

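```bash
python3 - <<'E'
from h import *
it=camera_info("top");a=.272;t=np.array([.6425,-.026])
def w(x,y,z):return np.array([t[0]+np.cos(a)*x-np.sin(a)*y,t[1]+np.sin(a)*x+np.cos(a)*y,z])
for th in(1.4,1.5,1.6,1.7,1.8,1.9):print(th,[proj(it,w(.045-.151*np.cos(th),y,.088+.151*np.sin(th)))[0].round(1) for y in(.106,-.106)])
f=lambda x,y:(195+(x-400)*.44,95+y*145/330)
print("seen",f(418,57),f(580,15))
im=cv2.imread("pics/t6f.png");sub=np.zeros(im.shape[:2],bool);sub[148:180,232:270]=1
m=((im.min(2)>125)&sub).astype(np.uint8);m=cv2.morphologyEx(m,cv2.MORPH_OPEN,np.ones((3,3),np.uint8))
n,l,st,c=cv2.connectedComponentsWithStats(m)
for k in range(1,n):
    r=cv2.minAreaRect(np.argwhere(l==k)[:,::-1].astype(np.float32))
    P=plane(it,r[0],.076)[0];print(st[k],r,P, plane(it,cv2.boxPoints(r),.076)[:,:2].round(4).tolist())
print("expected",w(-.03,0,.07),proj(it,w(-.03,0,.076)))
# tool
b=(im.max(2)<70);
E
```

```text
1.4 [array([207.3, 141.1]), array([281. , 121.6])]
1.5 [array([205.9, 135.8]), array([279.5, 116.5])]
1.6 [array([204.5, 130.7]), array([278. , 111.4])]
1.7 [array([203.1, 125.8]), array([276.5, 106.6])]
1.8 [array([201.9, 121.1]), array([274.9, 102.2])]
1.9 [array([200.8, 116.8]), array([273.4,  98. ])]
seen (202.92, 120.04545454545455) (274.2, 101.5909090909091)
[244 152  10  19 101] ((248.40565490722656, 161.1697998046875), (19.505197525024414, 5.082340717315674), 74.05460357666016) [ 0.61428629 -0.03389513  0.076     ] [[0.6425, -0.0176], [0.6471, -0.0332], [0.5863, -0.05], [0.5818, -0.0346]]
expected [ 0.61360293 -0.03405975  0.07      ] [[248.45774319 161.3807699 ]]
```

>>> {"api": "move_arm", "payload": {
  "moves": [
    [[0,0,0],[0,0,-10],0.8],
    [[0,0,0],[0,0,-10],0.8],
    [[0,0,0],[0,0,-10],0.8],
    [[0,0,0],[0,0,0],0.8]
  ]
}}

```text
clock: 16.73
position: [0.456, -0.3188, 0.219]
ee_rot: [0.991, 0.135, -0.001, -0.001]
ft_force: [-0.1, 0.3, -0.7]
grip_width: 0.799
```

>>> {"api": "move_arm", "payload": {
  "moves": [
    [[0.91,-0.93,0],[0,0,0],0.8],
    [[0.91,-0.93,0],[0,0,0],0.8],
    [[0.91,-0.93,0],[0,0,0],0.8],
    [[0.91,-0.93,0],[0,0,0],0.8],
    [[0.91,-0.93,0],[0,0,0],0.8]
  ]
}}

```text
clock: 17.35
position: [0.5348, -0.1755, 0.2193]
ee_rot: [0.991, 0.133, -0.0, -0.0]
ft_force: [0.9, -0.1, -0.1]
grip_width: 0.804
```

>>> {"api": "move_arm", "payload": {
  "moves": [
    [[0.91,-0.93,0],[0,0,0],0.8],
    [[0.91,-0.93,0],[0,0,0],0.8],
    [[0.91,-0.93,0],[0,0,0],0.8],
    [[0.91,-0.93,0],[0,0,0],0.8],
    [[0.91,-0.93,0],[0,0,0],0.8]
  ]
}}

```text
clock: 17.98
position: [0.6131, -0.033, 0.2192]
ee_rot: [0.991, 0.133, -0.0, -0.0]
ft_force: [0.5, -0.2, -0.1]
grip_width: 0.802
```

>>> {"api": "move_arm", "payload": {
  "moves": [
    [[0,0,0.9],[0,0,0],0.8],
    [[0,0,0.9],[0,0,0],0.8],
    [[0,0,0.9],[0,0,0],0.8],
    [[0,0,0],[0,0,0],0.8],
    [[0,0,0],[0,0,0],0.8]
  ]
}}

```text
clock: 18.6
position: [0.6132, -0.0339, 0.1531]
ee_rot: [0.991, 0.135, 0.0, 0.0]
ft_force: [-0.2, 1.2, 0.5]
grip_width: 0.8
```

```bash
python3 - <<'E'
from h import *
o,i,w=wrist("w7")
T=R.from_quat(o['ee_rot']);print(o['position'],T.as_rotvec(),2*np.arctan2(o['ee_rot'][1],o['ee_rot'][0]))
print("need, tool axes units",T.inv().apply(np.array([.614,-.034,.054])-o['position'])/.025, "proj", proj(i,[.614,-.034,.076]))
E
```

```text
[ 0.61318724 -0.0338549   0.15305081] [3.11272857e+00 4.23943437e-01 9.36865145e-04] 0.27072769200616215
need, tool axes units [0.02750012 0.0134705  3.96205179] proj [[249.35746494 200.04220677]]
```

View pics/w7.png

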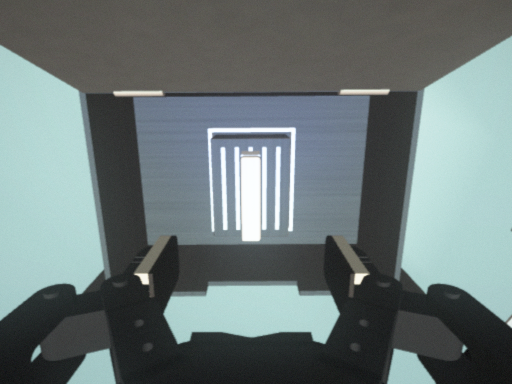

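>>> {"api": "move_arm", "payload": {
  "moves": [
    [[0,0,0.9],[0,0,0],0.8],
    [[0,0,0.9],[0,0,0],0.7],
    [[0,0,0.9],[0,0,0],0.6],
    [[0,0,0.9],[0,0,0],0.6],
    [[0,0,0.36],[0,0,0],0.5]
  ],
  "squeeze": 80
}}

```text
clock: 19.27
position: [0.6128, -0.034, 0.053]
ee_rot: [0.991, 0.135, -0.0, 0.0]
ft_force: [-0.7, -1.1, 0.5]
grip_width: 0.496
```

>>> {"api": "move_arm", "payload": {
  "moves": [
    [[0,0,0],[0,0,0],0.3],
    [[0,0,0],[0,0,0],0],
    [[0,0,0],[0,0,0],0],
    [[0,0,0],[0,0,0],0],
    [[0,0,0],[0,0,0],0]
  ]
}}

```text
clock: 19.9
position: [0.6136, -0.0335, 0.0545]
ee_rot: [0.991, 0.136, 0.001, 0.0]
ft_force: [-1.9, 2.4, 6.1]
grip_width: 0.141
```

>>> {"api": "move_arm", "payload": {
  "moves": [
    [[0,0,-0.3],[0,0,0],0],
    [[0,0,-0.5],[0,0,0],0],
    [[0,0,-0.5],[0,0,0],0],
    [[0,0,-0.5],[0,0,0],0],
    [[0,0,-0.5],[0,0,0],0]
  ]
}}

```text
clock: 20.52
position: [0.613, -0.0339, 0.1118]
ee_rot: [0.991, 0.136, 0.0, 0.0]
ft_force: [0.1, 1.2, -3.1]
grip_width: 0.138
```

>>> {"api": "move_arm", "payload": {
  "moves": [
    [[0,0,-0.6],[0,0,0],0],
    [[0,0,-0.6],[0,0,0],0],
    [[0,0,-0.6],[0,0,0],0],
    [[0,0,-0.6],[0,0,0],0],
    [[0,0,-0.6],[0,0,0],0]
  ]
}}

```text
clock: 21.15
position: [0.6129, -0.0339, 0.1868]
ee_rot: [0.991, 0.136, 0.0, 0.0]
ft_force: [-0.4, -0.2, -4.0]
grip_width: 0.149
```

>>> {"api": "move_arm", "payload": {
  "moves": [
    [[0,0,-0.6],[0,0,0],0],
    [[0,0,-0.6],[0,0,0],0],
    [[0,0,-0.4],[0,0,0],0],
    [[0,0,-0.2],[0,0,0],0],
    [[0,0,0],[0,0,0],0]
  ]
}}

```text
clock: 21.78
position: [0.6129, -0.0339, 0.2309]
ee_rot: [0.991, 0.136, 0.0, 0.0]
ft_force: [-0.1, -0.0, -3.6]
grip_width: 0.145
```

>>> {"api": "move_arm", "payload": {
  "moves": [
    [[0,0,0],[0,0,0],0],
    [[0,0,0],[0,0,0],0],
    [[0,0,0],[0,0,0],0],
    [[0,0,0],[0,0,0],0],
    [[0,0,0],[0,0,0],0]
  ]
}}

```text
clock: 22.4
position: [0.6129, -0.0339, 0.2308]
ee_rot: [0.991, 0.136, 0.0, 0.0]
ft_force: [-0.0, 0.7, -3.8]
grip_width: 0.143
```

```bash
python3 - <<'E'
from h import *
s=camera("side")[:,:,::-1];o,i,w=wrist("w8");print(o['position'],o['ft_force'],o['joint_velocities'].round(3))
a=cv2.resize(s[30:270,130:420],(400,330));b=cv2.resize(w,(400,330))
cv2.imwrite("pics/s8.png",np.hstack([a,b]))
E
```

```text
[ 0.61288627 -0.03392486  0.23079612] [-0.33909334  0.0818078  -3.10061822] [-0.001  0.     0.002  0.     0.003  0.002  0.   ]
```

View pics/s8.png

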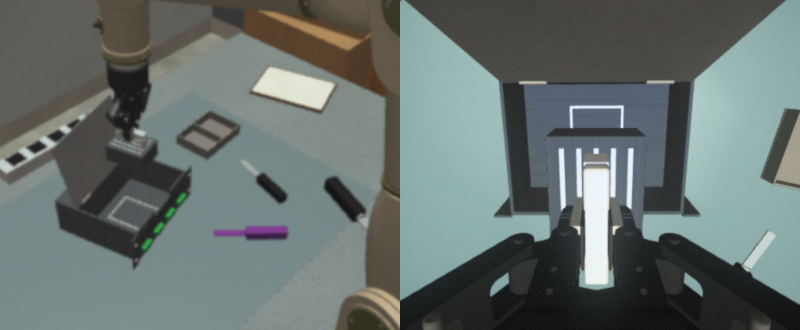

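```bash
python3 -c "
from workcell import hand_in;print(hand_in())"
```

```text
the job is handed in; nothing more can be done
None
```

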